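# Aim the swing rule at the cone weight and lock it

### The job

With one finger, push the swinging rule on the drawing table round until it points straight at the middle of the pointed cone paperweight, then push the small lock lever all the way round, clockwise seen from above, against its stop. The rule must already be on its mark when the lever goes home, and must still point there at the end. Only push: do not pick up, shift or knock over the paperweights, the glue bottle or the tub.

Things in the scene. Friction and masses are not known exactly. Their poses are not given: they have to be found in the camera images.
- rule (a joint): Angle (rad) of the aluminium swing rule: 0 straight ahead of its foot, growing counter-clockwise seen from above, stops at -1.1 and 1.1. The rule is a bar 30 mm wide with upright sides, 8 to 28 mm above the table, turning on an upright pin under a round hub (radius 30 mm, top at 40 mm). Stiff (0.25 N m, 2 N at 130 mm from the pin), it stays where it is left.
- rule_tip (a point): The pointed end of the rule, on its centre line, 18 mm above the table, 180 mm from the pin; the last 15 mm taper to the point. x points along the rule, away from the pin; y to the left across the rule; z up.
- pivot (a point): The axis of the rule's pin, 18 mm above the table; x points straight ahead of the foot (rule angle 0), z up. The steel foot is screwed down: a plate 8 mm high, reaching 58 mm from the pin and 105 mm behind it.
- lock (a joint): Angle (rad) of the steel lock lever: 0 open, pointing to the right of the foot (-y of pivot); grows clockwise seen from above; locked at 1.3, against its stop, pointing almost straight back (-x of pivot); above 1.15 counts as locked. Starts at 0 to 0.25. Takes 0.12 N m (2 N at 60 mm), stays where it is left. Locking does not make the rule stiffer.
- lock_axis (a point): The upright axis of the lock lever, 45 mm above the table, 70 mm behind the rule's pin (at -70 mm in x of pivot). Under it is a fixed grey housing 50 mm (along x of pivot) by 66 mm (along y), 34 mm high.
- lock_tip (a point): Centre of the lock lever's round black end (20 mm across), 45 mm above the table, 75 mm from lock_axis. The lever between them is a bar 12 mm wide with upright sides, 36 to 54 mm above the table.
- cone: The target: loose brass paperweight, a pointed cone 58 mm high on a round foot 40 mm across; origin at the centre of its underside. 215 to 258 mm from the rule's pin, so that the rule passes in front of it without touching.
- drum: Loose brass paperweight, a plain upright cylinder 36 mm across and 45 mm high, set like the cone about the rule's pin; not to be moved. Origin at the centre of its underside. The three paperweights change places.
- block: Loose brass paperweight, a square block 34 by 34 mm and 40 mm high, set like the cone about the rule's pin; not to be moved. Origin at the centre of its underside.
- glue: Loose white glue bottle with orange cap, 54 mm across and 120 mm high, nearer the robot; not to be moved. Origin at the centre of its underside.
- tub: Loose white food tub with orange lid, 108 by 108 mm and 52 mm high; not to be moved. Origin at the centre of its underside.
Not all that is in view belongs to the job. What is shaped like the cone but green or purple is not meant.

How it is judged:
By the outcome, as a careful person would: the job done as asked, in the order asked, and still so for the second after the job is handed in, with the robot touching nothing.
It also fails if it takes over 64 s, if anything falls off the work surface, if the arm or the gripper's body presses on something with over 40 N, if the wrist force passes 120 N, or if a joint passes its speed limit or range.

### The arm

A 6-joint arm with a two-finger parallel gripper is mounted at the origin on the work surface. World frame = base frame: x ahead of the robot, y to its left, z up, the work surface at z = 0. Lengths are in m, angles in rad, forces in N, time in s.
With the tool pointing down it reaches from about 0.25 to 0.775 m from the base axis. Payload 4 kg.
Tool frame: the origin (TCP) lies at the centre of the arm's flange, where the gripper is bolted on; the fingertips stand 199 mm ahead of it and the grasp point (between the pads) lies 180 mm ahead of it; z points along the fingers, y is the line along which they close (so a half turn about z gives the same grasp; the last joint's range is limited). The gripper opens to 94 mm and grips with 3 to 60 N. Pads are 16 mm wide; open, the fingers measure 119 mm over their backs; the gripper's body (75 mm by 177 mm) begins 78 mm behind the grasp point.
Start: joints at [1.197, 0.087, 1.371, -0, 1.684, -0.103], TCP at [0.147, 0.53, 0.405] pointing down, gripper open.
Joint ranges: [-3.1, 3.1], [-0.76, 2.03], [0.27, 2.55], [-1.08, 4.22], [0.17, 2.65], [-2.57, 2.57]. Speed limits (rad/s): [2.79, 2.79, 3.14, 3.14, 3.14, 3.14].

### API

Orientations are given as [roll, pitch, yaw] about the fixed x, y, z axes, in that order (R = Rz(yaw) Ry(pitch) Rx(roll)).
In Python, from bench import robot, eyes, models gives the robot as it stands.
- The arm moves only by the tool step_arm, never from a script. Its argument "commands" is a list that holds one entry, the list of rows, each a list of 7 numbers: the shift along the tool's x, y, z in mm, then the turn, a rotation vector about the tool's x, y, z in rad, then the finger opening in mm, from 0 to 94. In form: [[[tx, ty, tz, wx, wy, wz, gripper], ...]]. A call has 1 to 20 rows; each row shifts and turns the commanded pose from where the row before left it, along the tool's axes as they then stand; what a row does not reach is not made up. A row lasts 1/8 s, in which the tool goes at most 62.5 mm and 10.7 degrees, less where a joint would pass 70% of its speed; a pose out of reach is approached as far as the arm can. A call is refused whole if a number of a shift passes 62.5 or a number of a turn 0.188, either way. A call with a gripper value outside its range is refused whole. The fingers move at their own pace and stop on an object; the grip force is fixed at half the most. Time passes only in rows, so rows that do not move let the fingers close. It gives the time, the measured TCP pose, the force, the opening and the grip force at its end, in the units of the state.
- robot.get_obs(): the state, without advancing time (a new reading comes with each control period).
- eyes.snapshot(name): name is "scene" or "top" or "wrist"; returns a dict with "color" (384x512x3 uint8, red, green, blue), "camera_matrix" (3x3 intrinsics, pixels), "eye" and "rotation" of the camera in the world; the wrist camera has in their place "tool_from_camera" (4x4, takes a point from camera to tool coordinates, whose origin is the TCP and whose axes are the flange's). Camera axes: x right, y up, looking along -z (the intrinsics and any distortion apply to the point x, -y, -z); pixel columns grow to the right and rows downward; lengths in m; the calibration is good to about 2 mm. A picture is of the moment at which its call begins: read the wrist's pose just before it. There is no depth.
- robot.close_job(): hands the job in; it is judged then, once.
Trained networks look in a picture, given as the dict that the camera call returned (one of the last four; its "shot" number tells which), for a name from the list of things; names that differ only in an ending like _2 or _b are one class to them, and where a whole thing is asked for, a point or a joint stands for the part that bears it (a point fixed in the world has none). Each returns a list of dicts, best first, with "confidence" (0 to 1); they miss things now and then, are a little off and sometimes report something else, mostly with a low value. They report only what shows in the picture. A call takes as long as a camera call. They do not tell look-alikes from the thing itself.
- models.masks_of(picture, query): "mask" (384x512 bool, what is visible of it) and "xy" ([column, row] in pixels, amid what is visible of it).
- models.tip_of(picture, query): "xy" ([column, row] in pixels: a listed point, or the origin of a listed thing).
The state is a dict: "time": time; "joint_positions": joint angles; "qvel": joint speeds; "joint_torque": joint torques, N m; "tool_pos": TCP position; "ee_rot": TCP orientation; "wrist_force": force on the tool from outside, world axes, zero at the start; "wrist_torque": the same for the moment, N m; "width": finger opening in m; "finger_force": force on a finger pad.
Only numpy, scipy, OpenCV 4.12 (cv2) and the standard library are available. Lean on these libraries where they do the work, as an engineer would, in place of code of your own. Each camera call takes 0.05 s, during which the arm holds its last target. There are 200 camera calls.

## Working session

There is one attempt and no reset: what is moved stays moved. The work goes in short steps, Python scripts to look and compute and a tool call to move; the robot and the scene stay as the last step left them, time stands still between calls to the robot, and variables do not carry over. Pictures are saved under pics/ and viewed, at most 10 in all, crops included, and the job is handed in when it is done.

Besides the shell and the picture viewer there is one more tool, called after ">>>" by a JSON object that holds its "op" and its "data", one argument or row to a line. step_arm: Moves the arm, as the interface text tells. Its arguments: {"type":"object","properties":{"commands":{"type":"array"}},"required":["commands"]}

```bash
mkdir -p pics; ls; cat > h.py <<'E'
import numpy as np, cv2
from bench import robot, eyes, models
def ray(p,xy):
    K=p["camera_matrix"]; d=np.linalg.inv(K)@np.array([xy[0],xy[1],1.]); d=d*[1,-1,-1]
    return np.array(p["eye"]),np.array(p["rotation"])@d
def onz(p,xy,z):
    e,d=ray(p,xy); return e+d*(z-e[2])/d[2]
def save(p,n,crop=None,s=1):
    im=p["color"][:,:,::-1]
    if crop: im=im[crop[1]:crop[3],crop[0]:crop[2]]
    cv2.imwrite(f"pics/{n}.png",cv2.resize(im,None,fx=s,fy=s,interpolation=cv2.INTER_CUBIC))
Z=dict(rule_tip=.018,pivot=.018,lock_axis=.045,lock_tip=.045,cone=0,drum=0,block=0,glue=0,tub=0)
def find(p,names=Z):
    for n in names:
        for r in models.tip_of(p,n)[:3]:
            print(n,round(r["confidence"],2),np.round(r["xy"],1),np.round(onz(p,r["xy"],Z[n]),4))
E
python3 - <<'E'
from h import *
o=robot.get_obs(); print({k:np.round(v,3) for k,v in o.items()})
for n in("top","scene"):
    p=eyes.snapshot(n); save(p,n,s=1.5); print(n,p.keys()); print(p["eye"]); find(p)
E
```

```text
pics
{'time': np.float64(0.0), 'joint_positions': array([ 1.197,  0.088,  1.372, -0.   ,  1.684, -0.103]), 'qvel': array([-0.002, -0.001,  0.001, -0.001, -0.001,  0.   ]), 'joint_torque': array([-0.0000e+00, -3.4017e+01, -3.0243e+01,  7.2000e-02,  3.3000e-02,
       -0.0000e+00]), 'tool_pos': array([0.147, 0.53 , 0.404]), 'ee_rot': array([-3.139, -0.   ,  2.871]), 'wrist_force': array([ 0.188, -0.25 ,  0.758]), 'wrist_torque': array([ 0.002, -0.04 , -0.004]), 'finger_force': np.float64(0.0), 'width': np.float64(0.094)}
top dict_keys(['color', 'camera_matrix', 'eye', 'rotation', 'shot'])
[0.38318688 0.03355265 0.82374632]Traceback (most recent call last):
  File "<stdin>", line 4, in <module>
  File "h.py", line 16, in find
    print(n,round(r["confidence"],2),np.round(r["xy"],1),np.round(onz(p,r["xy"],Z[n]),4))
                                                                  ~~~^^^^^^^^^^^^^^^^
  File "h.py", line 7, in onz
    e,d=ray(p,xy); return e+d*(z-e[2])/d[2]
                                       ~^^^
IndexError: invalid index to scalar variable.
```

```bash
python3 - <<'E'
from h import *
p=eyes.snapshot("top"); print(p["rotation"],p["camera_matrix"])
E
sed -i 's/np.array(p\["rotation"\])@d/Rm(p["rotation"])@d/; 2a from scipy.spatial.transform import Rotation\ndef Rm(r):\n    r=np.array(r); return r if r.shape==(3,3) else Rotation.from_euler("xyz",r).as_matrix()' h.py
python3 - <<'E'
from h import *
for n in("top","scene"):
    p=eyes.snapshot(n); save(p,n,s=1.5); print(n,p["eye"],p["rotation"]); find(p)
E
```

```text
[ 2.29582869e-01  3.52151315e-04 -1.62640471e+00] [[353.695181     0.         259.91912363]
 [  0.         353.695181   193.01606831]
 [  0.           0.           1.        ]]
top [0.38318688 0.03355265 0.82374632] [ 2.29582869e-01  3.52151315e-04 -1.62640471e+00]
rule_tip 0.56 [224.1 199.9] [0.5594 0.1076 0.018 ]
pivot 0.91 [301.4 178.8] [ 0.6002 -0.0764  0.018 ]
pivot 0.48 [221.  243.7] [0.4585 0.1179 0.018 ]
pivot 0.39 [197.1 184.1] [0.601  0.1698 0.018 ]
lock_axis 0.84 [329.4 171.5] [ 0.6066 -0.1382  0.045 ]
lock_tip 0.68 [328.8 139.8] [ 0.6838 -0.1446  0.045 ]
cone 0.72 [206.7 156.6] [0.6742 0.1483 0.    ]
cone 0.63 [181.3 151.8] [0.6901 0.2104 0.    ]
cone 0.61 [146.6 160.3] [0.6729 0.2952 0.    ]
drum 0.53 [219.5 124.8] [0.7562 0.1145 0.    ]
block 0.57 [220.  244.3] [0.4589 0.1221 0.    ]
glue 0.8 [383.8 265. ] [ 0.3912 -0.2498  0.    ]
tub 0.46 [220.5 247. ] [0.4527 0.1212 0.    ]
scene [0.9227508  0.61650449 0.725944  ] [0.80291286 0.00401265 2.59661785]
rule_tip 0.9 [275.8 218.2] [0.5583 0.1053 0.018 ]
pivot 0.86 [231.1 185.3] [ 0.5982 -0.0653  0.018 ]
lock_axis 0.63 [213.5 163.7] [ 0.6108 -0.1473  0.045 ]
lock_tip 0.63 [194.4 173.6] [ 0.6764 -0.1363  0.045 ]
lock_tip 0.43 [280.6 246.3] [0.6106 0.2033 0.045 ]
cone 0.81 [278.1 244.8] [0.5927 0.1689 0.    ]
cone 0.72 [275.6 299.2] [0.6797 0.2898 0.    ]
cone 0.63 [250.2 274.7] [0.6957 0.2071 0.    ]
drum 0.67 [212.7 252.4] [0.742  0.1049 0.    ]
block 0.63 [314.4 212.8] [ 0.4493  0.1304 -0.    ]
glue 0.94 [258.4 134.9] [ 0.3911 -0.2553  0.    ]
tub 0.56 [346.3 278.4] [0.5122 0.3305 0.    ]
tub 0.36 [312.3 212.2] [0.4528 0.1257 0.    ]
```

View pics/top.png

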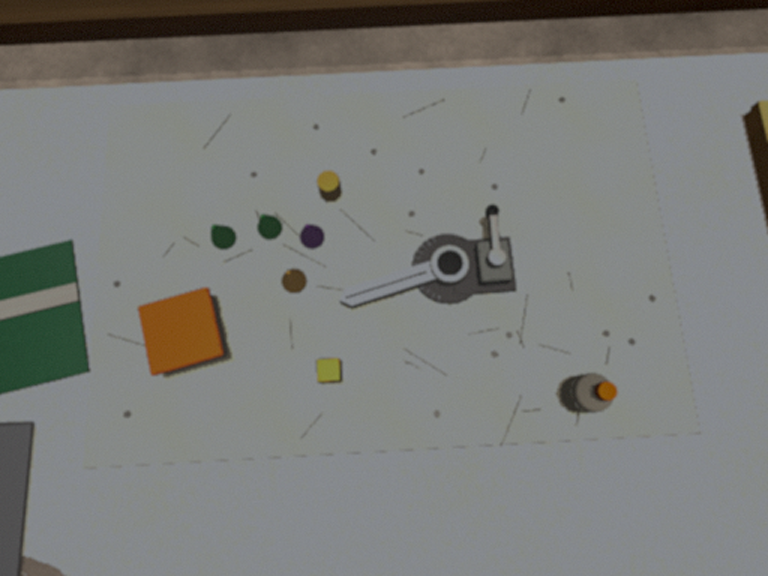

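View pics/scene.png

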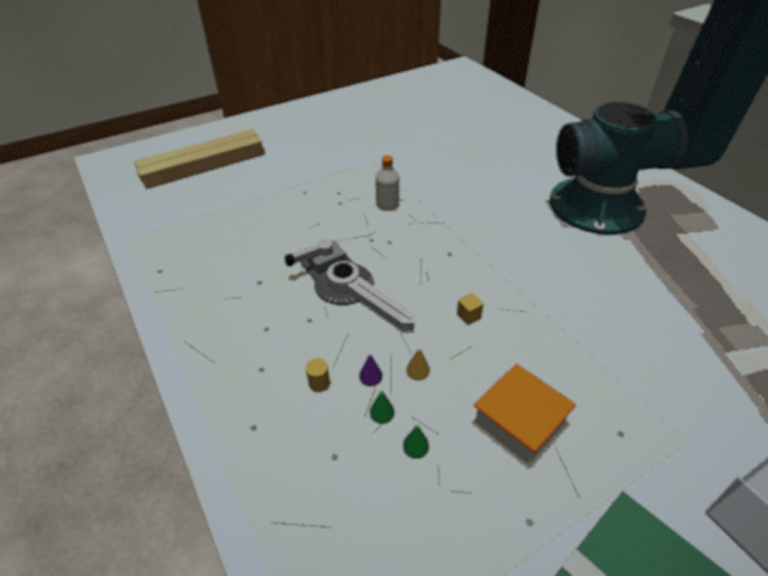

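Top view (1.5×): rule from hub (450,262) to tip (345,300). Cone-shaped candidates are at (293,280), brass; (312,236), purple; and (269,226) and (223,236), green. Only the brass one fits the description. The drum is at (328,183), the block at (328,370), the glue bottle at (595,392) and the lever tip at (491,210).

```bash
python3 - <<'E'
from h import *
p=eyes.snapshot("wrist"); print(np.round(p["tool_from_camera"],3),p["camera_matrix"],[k for k in p])
t=eyes.snapshot("top")
c=np.vstack([t["color"][165:210,170:345]]); im=cv2.resize(c[:,:,::-1],None,fx=4.5,fy=4.5,interpolation=cv2.INTER_CUBIC); cv2.imwrite("pics/cropc.png",im)
E
```

```text
[[ 0.     0.971  0.239  0.07 ]
 [ 1.    -0.    -0.     0.001]
 [-0.     0.239 -0.971  0.018]
 [ 0.     0.     0.     1.   ]] [[282.56850519   0.         246.85640211]
 [  0.         282.56850519 194.11226919]
 [  0.           0.           1.        ]] ['color', 'camera_matrix', 'tool_from_camera', 'shot']
```

View pics/cropc.png

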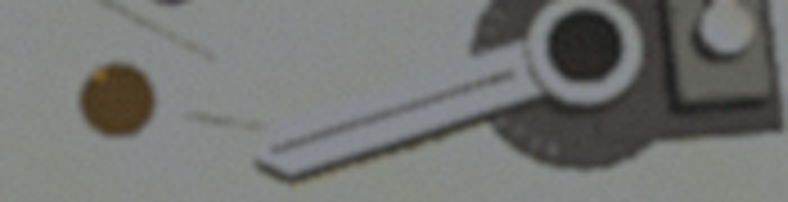

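The crop shows the brass round-footed cone (117,100) with its bright apex, and the rule with its engraved centre line. I'll move up beside the rule with the gripper closed and look through the wrist camera.

>>> {"op": "step_arm", "data": {
  "commands": [
    [[-36,-30,0,0,0,0,0],[-36,-30,0,0,0,0,0],[-36,-30,0,0,0,0,0],[-36,-30,0,0,0,0,0],[-36,-30,0,0,0,0,0],[-36,-30,0,0,0,0,0],[-36,-30,0,0,0,0,0],[-36,-30,0,0,0,0,0],[-36,-30,0,0,0,0,0],[-36,-30,0,0,0,0,0],[-36,-30,0,0,0,0,0],[-36,-30,0,0,0,0,0],[0,0,0,0,0,0.1625,0],[0,0,0,0,0,0.1625,0],[0,0,0,0,0,0.1625,0],[0,0,0,0,0,0.1625,0],[0,0,0,0,0,0.1625,0],[0,0,0,0,0,0.1625,0],[0,0,0,0,0,0.1625,0],[0,0,0,0,0,0.1625,0]]
  ]
}}

```text
time: 3.8
tool_pos: [0.467, 0.0675, 0.4047]
ee_rot: [3.141, -0.0, 1.565]
wrist_force: [0.8, -1.3, 0.5]
width: 0.0003
finger_force: 0.0
```

```bash
cat >> h.py <<'E'
def wrist():
    o=robot.get_obs(); p=eyes.snapshot("wrist"); T=np.eye(4)
    T[:3,:3]=Rotation.from_euler("xyz",o["ee_rot"]).as_matrix(); T[:3,3]=o["tool_pos"]
    W=T@np.array(p["tool_from_camera"]); p2=dict(p); p2["eye"]=W[:3,3]; p2["rotation"]=W[:3,:3]; return p,p2
def findw(p,p2,names=Z):
    for n in names:
        for r in models.tip_of(p,n)[:2]: print(n,round(r["confidence"],2),np.round(r["xy"],1),np.round(onz(p2,r["xy"],Z[n]),4))
E
python3 - <<'E'
from h import *
p,p2=wrist(); save(p,"w1",s=1.5); findw(p,p2)
for n in("rule","cone"):
    for m in models.masks_of(p,n)[:3]: print(n,m["confidence"],m["xy"],m["mask"].sum())
E
```

```text
rule_tip 0.82 [318.7 155.3] [0.5603 0.098  0.018 ]
pivot 0.57 [343.2 274.3] [ 0.6053 -0.0735  0.018 ]
pivot 0.42 [402.2 328.7] [ 0.7021 -0.1657  0.018 ]
lock_axis 0.94 [347.6 326.9] [ 0.6077 -0.1402  0.045 ]
lock_axis 0.37 [348.3  94.7] [0.5835 0.1699 0.045 ]
lock_tip 0.56 [401.8 330.9] [ 0.6848 -0.1471  0.045 ]
cone 0.85 [422.1  59.5] [0.6884 0.2158 0.    ]
cone 0.72 [402.9 120. ] [0.6736 0.142  0.    ]
drum 0.62 [457.6 143. ] [0.7512 0.1117 0.    ]
block 0.56 [232.2 136.7] [0.4474 0.1215 0.    ]
rule 0.82 [331.5, 220.5] 3201
cone 0.85 [420.2, 3.4] 324
cone 0.71 [373.8, 331.0] 1084
cone 0.69 [350.3, 94.3] 896
```

View pics/w1.png

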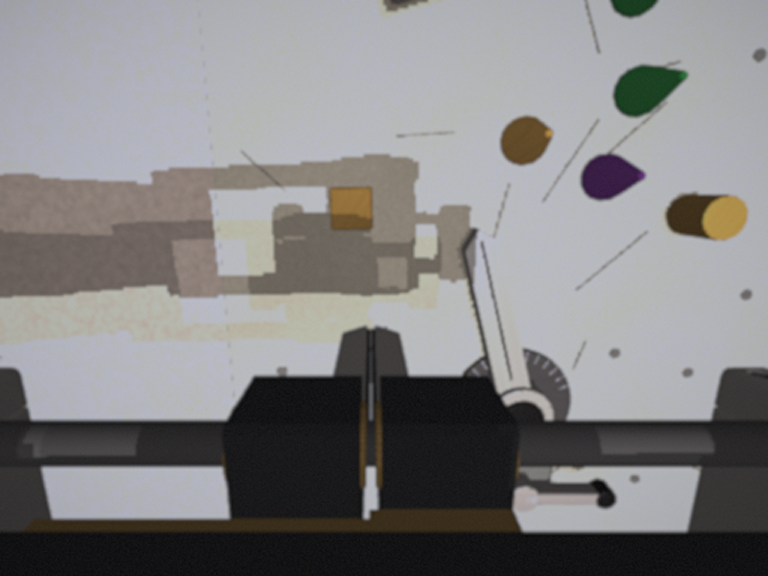

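Wrist view (1.5×): brass cone base centre about (522,140), apex (549,133); rule tip (472,232), hub (523,400), half hidden by the gripper. Now I'll measure the cone and pivot precisely in each camera.

```bash
cat >> h.py <<'E'
def proj(p,X):
    c=Rm(p["rotation"]).T@(np.asarray(X)-p["eye"]); q=p["camera_matrix"]@(c*[1,-1,-1]); return q[:2]/q[2]
from scipy.optimize import minimize
def fitcone(p,mask):
    # silhouette fit of a cone (r 20, h 58) by IoU
    a=np.linspace(0,2*np.pi,60); ring=np.c_[.02*np.cos(a),.02*np.sin(a),0*a]
    ys,xs=np.nonzero(mask); x0=onz(p,(xs.mean(),ys.mean()),.015)[:2]
    S=8; y0,x00=ys.min()-12,xs.min()-12; h,w=ys.max()+12-y0,xs.max()+12-x00
    M=cv2.resize(mask[y0:y0+h,x00:x00+w].astype(np.uint8),(w*S,h*S),interpolation=cv2.INTER_NEAREST)
    def cost(c):
        pts=np.array([proj(p,[*c,0]+r) for r in ring]+[proj(p,[*c,.058])])
        H=cv2.convexHull(((pts-[x00,y0]+.5)*S).astype(np.int32)); I=np.zeros_like(M); cv2.fillConvexPoly(I,H,1)
        return 1-(I&M).sum()/(I|M).sum()
    r=minimize(cost,x0,method="Nelder-Mead",options=dict(initial_simplex=[x0,x0+[.01,0],x0+[0,.01]],xatol=1e-4))
    return r.x,1-r.fun
def brass(p,xy,r=22):
    hsv=cv2.cvtColor(p["color"],cv2.COLOR_RGB2HSV); m=(hsv[...,0]>8)&(hsv[...,0]<28)&(hsv[...,1]>110)
    g=np.zeros(m.shape,np.uint8); cv2.circle(g,tuple(int(v) for v in xy),r,1,-1); return m&(g>0)
E
python3 - <<'E'
from h import *
for n in("wrist","top","scene"):
    if n=="wrist": p,p2=wrist()
    else: p=eyes.snapshot(n); p2=p
    c=proj(p2,[.592,.170,.02]); b=brass(p2,c); print(n,np.round(c),b.sum(),"colour fit",fitcone(p2,b))
    for m in models.masks_of(p,"cone"):
        if np.hypot(*(m["xy"]-c))<15: print("  net fit",m["confidence"],fitcone(p2,m["mask"]))
    q=proj(p2,[.603,-.073,.04])
    g=cv2.cvtColor(p["color"],cv2.COLOR_RGB2GRAY); x,y=int(q[0])-35,int(q[1])-35
    G=cv2.resize(g[y:y+70,x:x+70],None,fx=6,fy=6,interpolation=cv2.INTER_CUBIC)
    k=p2["camera_matrix"][0,0]*.03/np.linalg.norm(p2["eye"]-[.603,-.073,.04])*6
    C=cv2.HoughCircles(cv2.GaussianBlur(G,(0,0),3),cv2.HOUGH_GRADIENT,1,60,param1=60,param2=15,minRadius=int(k*.85),maxRadius=int(k*1.12))
    if C is not None:
        for c in C[0][:3]: print("  hub",np.round(onz(p2,((c[0]+.5)/6-.5+x,(c[1]+.5)/6-.5+y),.04),4),c[2]/k)
    for n2 in("pivot","rule_tip","lock_axis","lock_tip"):
        for r in models.tip_of(p,n2)[:1]: print("  ",n2,round(r["confidence"],2),np.round(onz(p2,r["xy"],Z[n2]),4))
E
```

```text
wrist [349.  97.] 712 colour fit (array([0.60019098, 0.17541855]), np.float64(0.8716423050432387))
  net fit 0.74 (array([0.59930805, 0.17521233]), np.float64(0.9157153862315288))
  hub [ 0.6029 -0.0683  0.04  ] 1.1039907056835303
   pivot 0.8 [ 0.6065 -0.0692  0.018 ]
   rule_tip 0.62 [0.5575 0.1048 0.018 ]
   lock_axis 0.77 [ 0.6099 -0.1456  0.045 ]
   lock_tip 0.85 [ 0.6845 -0.1443  0.045 ]h.py:33: RuntimeWarning: Mean of empty slice.
  ys,xs=np.nonzero(mask); x0=onz(p,(xs.mean(),ys.mean()),.015)[:2]
  ret = ret.dtype.type(ret / rcount)
Traceback (most recent call last):
  File "h.py", line 34, in fitcone
    S=8; y0,x00=ys.min()-12,xs.min()-12; h,w=ys.max()+12-y0,xs.max()+12-x00
                ~~~~~~^^
ValueError: zero-size array to reduction operation minimum which has no identity
```

The wrist cone fit gives (0.600,0.175), 245 mm from the pivot, which fits the stated range. I'll go down beside the rule and push about 10° of the roughly 13° needed.

>>> {"op": "step_arm", "data": {
  "commands": [
    [[1,24,0,0,0,0,0],[1,24,0,0,0,0,0],[0,0,40,0,0,0,0],[0,0,40,0,0,0,0],[0,0,40,0,0,0,0],[0,0,40,0,0,0,0],[0,0,34,0,0,0,0],[0,0,0,0,0,0,0],[0,6,0,0,0,0,0],[0,6,0,0,0,0,0],[0,4,0,0,0,0,0],[0,4,0,0,0,0,0],[0,4,0,0,0,0,0],[0,4,0,0,0,0,0],[0,4,0,0,0,0,0],[0,4,0,0,0,0,0],[0,4,0,0,0,0,0],[0,4,0,0,0,0,0],[0,4,0,0,0,0,0],[0,0,0,0,0,0,0]]
  ]
}}

```text
time: 7.25
tool_pos: [0.5636, 0.0694, 0.2108]
ee_rot: [3.14, 0.0, 1.571]
wrist_force: [-0.7, -0.3, 0.4]
width: 0.0006
finger_force: 0.3
```

```bash
python3 - <<'E'
from h import *
p,p2=wrist(); save(p,"w2",s=1.5)
c=proj(p2,[.6,.175,.02]); print(c)
for m in models.masks_of(p,"cone"):
    if np.hypot(*(m["xy"]-c))<40: print("  net fit",m["confidence"],fitcone(p2,m["mask"]))
findw(p,p2,["rule_tip","pivot"])
p=eyes.snapshot("scene"); save(p,"s2",(180,120,360,300),3); find(p,["rule_tip","pivot","cone"])
c=proj(p,[.6,.175,.02])
for m in models.masks_of(p,"cone"):
    if np.hypot(*(m["xy"]-c))<15: print("  net fit",m["confidence"],fitcone(p,m["mask"]))
E
```

```text
[311.40839518  58.87714607]
  net fit 0.64 (array([0.59948776, 0.17730861]), np.float64(0.8879314798990481))
rule_tip 0.86 [286.5 180. ] [0.5886 0.1052 0.018 ]
rule_tip 0.57 [270.  222.7] [0.5794 0.1104 0.018 ]
rule_tip 0.5 [278.1 245.8] [0.6025 0.1825 0.018 ]
pivot 0.65 [192.5 171.8] [ 0.6682 -0.1765  0.018 ]
cone 0.85 [253.8 272.9] [0.6861 0.2073 0.    ]
cone 0.83 [272.9 296.2] [0.6808 0.2806 0.    ]
cone 0.72 [243.1 252.6] [0.6788 0.1441 0.    ]
  net fit 0.72 (array([0.59603893, 0.17222949]), np.float64(0.9199451679232351))
```

View pics/w2.png

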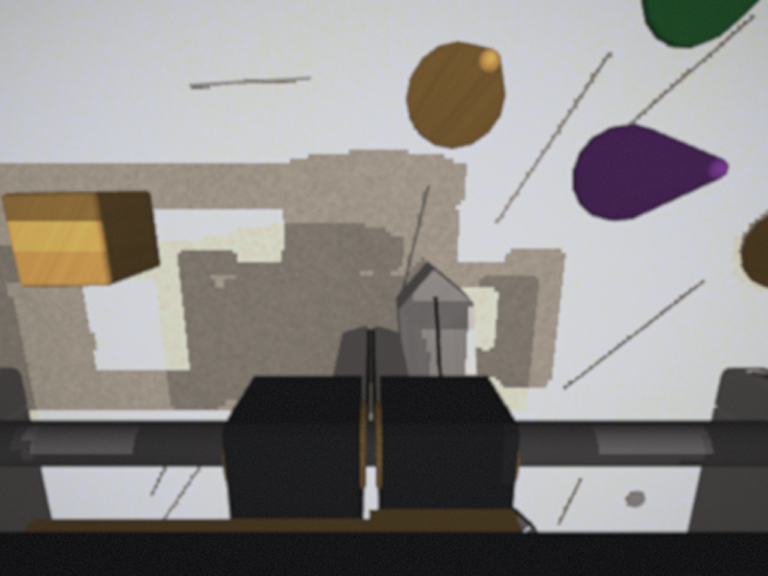

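Wrist view: the rule tip is at (430,264) with the finger on its left side, and the cone is at about (455,95), apex (489,61). About 3–4° remains. I'll push 8 mm more, then back off and retreat for a clear look.

>>> {"op": "step_arm", "data": {
  "commands": [
    [[0,4,0,0,0,0,0],[0,4,0,0,0,0,0],[0,0,0,0,0,0,0],[0,-25,0,0,0,0,0],[0,-30,0,0,0,0,0],[0,0,-50,0,0,0,0],[0,-40,-50,0,0,0,0],[0,-50,-50,0,0,0,0],[0,-50,0,0,0,0,0],[0,-50,0,0,0,0,0],[0,0,0,0,0,0,0]]
  ]
}}

```text
time: 9.07
tool_pos: [0.3307, 0.0695, 0.3542]
ee_rot: [3.138, 0.0, 1.571]
wrist_force: [0.0, 0.6, -0.3]
width: 0.0004
finger_force: 0.0
```

```bash
cat >> h.py <<'E'
def fitrule(p,mask,x0=(.602,-.071,1.6)):
    S=6; ys,xs=np.nonzero(mask); y0,xo=max(ys.min()-15,0),max(xs.min()-15,0); h,w=ys.max()+15-y0,xs.max()+15-xo
    M=cv2.resize(mask[y0:y0+h,xo:xo+w].astype(np.uint8),(w*S,h*S),interpolation=cv2.INTER_LINEAR); M=M[:h*S,:w*S]
    bar=[(x,y,z) for x,y in((0,.015),(.165,.015),(.18,0),(.165,-.015),(0,-.015)) for z in(.008,.028)]
    a=np.linspace(0,2*np.pi,40); hub=[(.03*np.cos(t),.03*np.sin(t),z) for t in a for z in(.008,.04)]
    def cost(v):
        R=Rotation.from_euler("z",v[2]).as_matrix(); I=np.zeros_like(M)
        for s in(bar,hub):
            q=np.array([proj(p,R@np.array(t)+[v[0],v[1],0]) for t in s])
            cv2.fillConvexPoly(I,cv2.convexHull(((q-[xo,y0]+.5)*S).astype(np.int32)),1)
        return 1-(I&M).sum()/(I|M).sum()
    x0=np.array(x0); r=minimize(cost,x0,method="Nelder-Mead",options=dict(initial_simplex=[x0,x0+[.01,0,0],x0+[0,.01,0],x0+[0,0,.08]],xatol=1e-4,maxiter=150))
    return r.x,1-r.fun
E
cat > meas.py <<'E'
from h import *
for n in("top","scene","wrist"):
    if n=="wrist": p,p2=wrist()
    else: p=p2=eyes.snapshot(n)
    ms=models.masks_of(p,"rule"); 
    if not ms: print(n,"no rule"); continue
    v,s=fitrule(p2,ms[0]["mask"]); print(n,"rule",np.round(v,4),round(s,3),ms[0]["confidence"])
    c=proj(p2,[.599,.175,.02]); C=[]
    for m in models.masks_of(p,"cone"):
        if np.hypot(*(m["xy"]-c))<15: C.append((m["confidence"],m["mask"]))
    b=brass(p2,c)
    if b.sum()>80: C.append(("colour",b))
    for k,m in C:
        f,i=fitcone(p2,m); d=f-v[:2]; print("  cone",k,np.round(f,4),round(i,3),"dist",round(np.hypot(*d),4),"err(rule-cone) deg",round(np.degrees(v[2]-np.arctan2(d[1],d[0])),2))
E
python3 meas.py; python3 - <<'E'
from h import *
p=eyes.snapshot("top"); save(p,"t3",(175,120,345,215),4.5); find(p,["rule_tip","pivot","lock_axis","lock_tip"])
E
```

```text
top rule [ 0.6031 -0.0679  1.6091] 0.918 0.6
  cone 0.48 [0.5986 0.1765] 0.929 dist 0.2445 err(rule-cone) deg 1.15
  cone colour [0.6009 0.1753] 0.741 dist 0.2432 err(rule-cone) deg 1.69
scene rule [ 0.6037 -0.0727  1.613 ] 0.895 0.83
  cone colour [0.5938 0.1728] 0.777 dist 0.2458 err(rule-cone) deg 0.11
wrist rule [ 0.6061 -0.0706  1.5873] 0.631 0.71
  cone 0.89 [0.6041 0.1747] 0.85 dist 0.2453 err(rule-cone) deg 0.47
  cone colour [0.614  0.1773] 0.875 dist 0.248 err(rule-cone) deg 2.76
rule_tip 0.89 [220.7 182.5] [0.6018 0.1142 0.018 ]
pivot 0.73 [303.7 176.9] [ 0.6045 -0.0822  0.018 ]
pivot 0.19 [383.3 259.5] [ 0.4031 -0.2442  0.018 ]
lock_axis 0.67 [328.5 173.4] [ 0.6022 -0.1357  0.045 ]
lock_tip 0.63 [330.3 141.1] [ 0.6804 -0.1477  0.045 ]
```

View pics/t3.png

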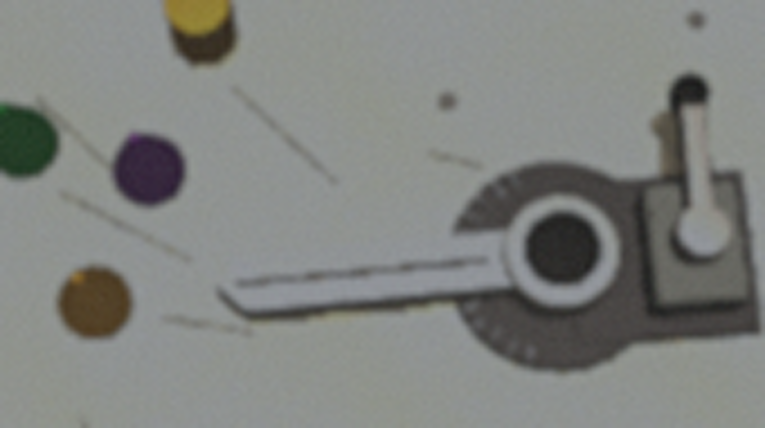

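```bash
python3 - <<'E'
from h import *
p=eyes.snapshot("top")
f=lambda u,v,z:onz(p,((u+.5)/4.5-.5+175,(v+.5)/4.5-.5+120),z)[:2]
a,b=f(238,284,.028),f(488,260,.028); c=f(95,302,0); h=f(562,250,.04); t=f(220,290,.018)
g=lambda d:round(np.degrees(np.arctan2(d[1],d[0])),2)
print(a,b,"hub",h,"cone",c,"tip",t); print("line",g(a-b),"hub->cone",g(c-h),"hub->line far",g(a-h))
# subpixel: colour masks by brass-vs-background distance in top, full circle fit
im=p["color"].astype(float); s=cv2.cvtColor(p["color"],cv2.COLOR_RGB2HSV)[...,1].astype(float)
x,y=195,186; S=cv2.resize(s[y-16:y+17,x-16:x+17],None,fx=8,fy=8,interpolation=cv2.INTER_CUBIC)
th,m=cv2.threshold(S.clip(0,255).astype(np.uint8),0,255,cv2.THRESH_OTSU); cs,_=cv2.findContours(m,cv2.RETR_EXTERNAL,cv2.CHAIN_APPROX_NONE)
k=max(cs,key=cv2.contourArea); (ex,ey),r=cv2.minEnclosingCircle(k); print(th,(ex,ey),r/8,cv2.fitEllipse(k))
ce=onz(p,((ex+.5)/8-.5+x-16,(ey+.5)/8-.5+y-16),0); print("cone",ce,"hub->cone",g(ce[:2]-h))
for zz in ["lock_tip","lock_axis"]: pass
print("lock tip",f(690,92,.054),"axis",f(703,230,.06))
E
```

```text
[0.59763565 0.09743022] [ 0.60328369 -0.03251372] hub [ 0.60315343 -0.06969767] cone [0.59950079 0.17623351] tip [0.59761135 0.10774538]
line 92.49 hub->cone 90.85 hub->line far 91.89
68.0 (136.64097595214844, 135.94729614257812) 7.874814987182617 ((136.3697052001953, 137.8111572265625), (119.78787994384766, 122.44776916503906), 101.69314575195312)
cone [0.59992373 0.17641853 0.        ] hub->cone 90.75
lock tip [ 0.67980458 -0.14046548] axis [ 0.60397756 -0.13830852]
```

The rule now stands at about 92.2° against a target of about 90.9°. I'll confirm with a closer wrist view that shows hub, rule and cone together.

>>> {"op": "step_arm", "data": {
  "commands": [
    [[-10,30,0,0,0,0,0],[-10,30,0,0,0,0,0],[-10,30,0,0,0,0,0],[-10,30,0,0,0,0,0],[0,0,0,0,0,0,0],[0,0,0,0,0,0,0]]
  ]
}}

```text
time: 10.58
tool_pos: [0.4523, 0.0297, 0.3534]
ee_rot: [-3.14, -0.0, 1.571]
wrist_force: [-0.8, -1.1, -0.1]
width: 0.0002
finger_force: 0.0
```

```bash
python3 - <<'E'
from h import *
p,p2=wrist(); print(robot.get_obs()["tool_pos"]); save(p,"w4",(280,20,440,300),2.14*1.0)
x0,y0=280,30; im=p["color"][30:310,270:450][:,:,::-1]; im=cv2.rotate(cv2.resize(im,None,fx=2.8,fy=2.8,interpolation=cv2.INTER_CUBIC),cv2.ROTATE_90_CLOCKWISE); cv2.imwrite("pics/w4.png",im); print(im.shape)
E
```

```text
[0.4521204  0.02982106 0.35360859]
(504, 784, 3)
```

View pics/w4.png

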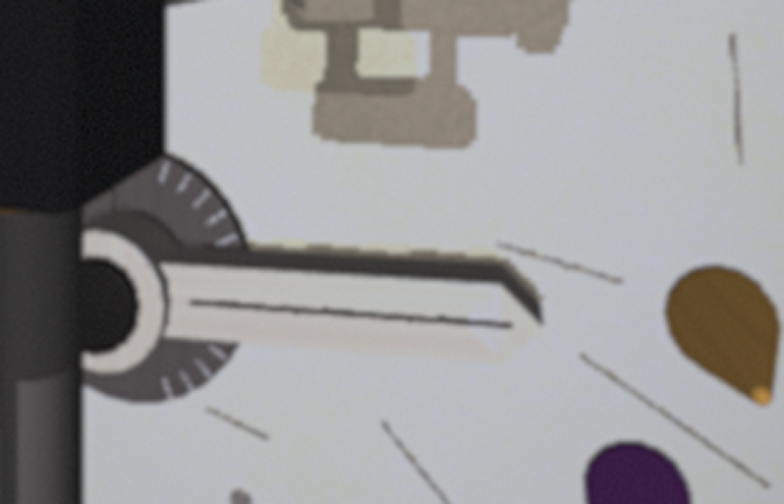

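Rotated wrist crop: engraved line (192,302)→(510,325), hub ring centre about (95,302), cone apex (762,395), foot edge left u≈667, top v≈266.

```bash
python3 - <<'E'
from h import *
p,p2=wrist()
f=lambda u,v,z:onz(p2,((v+.5)/2.8-.5+270,(783-u+.5)/2.8-.5+30),z)[:2]
a,b,h=f(510,325,.028),f(192,302,.028),f(95,302,.04); ap=f(762,395,.057)
g=lambda d:round(np.degrees(np.arctan2(d[1],d[0])),2)
print("line",a,b,g(a-b),"hub",h,"apex",ap,"hub->apex",g(ap-h),"hub->a",g(a-h))
c=proj(p2,[.599,.175,.02])
s=cv2.cvtColor(p["color"],cv2.COLOR_RGB2HSV)[...,1]; x,y=int(c[0]),int(c[1])
m=np.zeros(s.shape,bool); w=s[y-32:y+32,x-32:x+32]; th,o=cv2.threshold(w.copy(),0,255,cv2.THRESH_OTSU)
n,l,st,_=cv2.connectedComponentsWithStats(o); k=l[30:36,30:36].max(); m[y-32:y+32,x-32:x+32]=l==k
print(th,m.sum(),fitcone(p2,m))
for q in models.masks_of(p,"cone"):
    if np.hypot(*(q["xy"]-c))<15: print("net",q["confidence"],fitcone(p2,q["mask"]))
for r in models.masks_of(p,"rule")[:1]: print(r["confidence"],fitrule(p2,r["mask"]))
for z in(0,): print("foot extremes",f(667,310,0),f(715,266,0))
E
```

```text
line [0.59861943 0.09702026] [ 0.6043078  -0.03202858] 92.52 hub [ 0.60316745 -0.06997582] apex [0.59784201 0.17543427] hub->apex 91.24 hub->a 91.56
77.0 1301 (array([0.6007343 , 0.17632674]), np.float64(0.9503155664071498))
net 0.84 (array([0.60003209, 0.17564708]), np.float64(0.9229577510247555))
0.87 (array([ 0.60523651, -0.07172684,  1.61189237]), np.float64(0.8802567064980874))
foot extremes [0.59892658 0.15698957] [0.57984536 0.17434635]
```

Line heading 92.5°, cone about 4.5 mm to the right of its extension, so about 1.15° more is needed (2.8 mm at the finger). The last push ended at TCP x≈0.5716, so the new goal is 0.5744.

>>> {"op": "step_arm", "data": {
  "commands": [
    [[20,36,0,0,0,0,0],[20,37,0,0,0,0,0],[0,0,48,0,0,0,0],[0,0,48,0,0,0,0],[0,0,47,0,0,0,0],[0,0,0,0,0,0,0],[0,10,0,0,0,0,0],[0,10,0,0,0,0,0],[0,10,0,0,0,0,0],[0,8,0,0,0,0,0],[0,0,0,0,0,0,0],[0,0,0,0,0,0,0]]
  ]
}}

```text
time: 12.28
tool_pos: [0.5637, 0.0695, 0.2105]
ee_rot: [-3.141, -0.0, 1.571]
wrist_force: [-0.6, -0.5, 0.3]
width: 0.0002
finger_force: 0.0
```

>>> {"op": "step_arm", "data": {
  "commands": [
    [[0,4,0,0,0,0,0],[0,3,0,0,0,0,0],[0,2,0,0,0,0,0],[0,1.7,0,0,0,0,0],[0,0,0,0,0,0,0],[0,0,0,0,0,0,0]]
  ]
}}

```text
time: 13.02
tool_pos: [0.5745, 0.0697, 0.2106]
ee_rot: [-3.141, -0.0, 1.571]
wrist_force: [-1.7, 0.8, 0.8]
width: 0.0004
finger_force: 0.6
```

>>> {"op": "step_arm", "data": {
  "commands": [
    [[0,-20,0,0,0,0,0],[0,-29,0,0,0,0,0],[0,0,-48,0,0,0,0],[0,0,-48,0,0,0,0],[0,0,-47,0,0,0,0],[-20,-36,0,0,0,0,0],[-20,-37,0,0,0,0,0],[0,0,0,0,0,0,0],[0,0,0,0,0,0,0]]
  ]
}}

```text
time: 14.15
tool_pos: [0.4529, 0.0294, 0.3541]
ee_rot: [3.14, 0.0, 1.57]
wrist_force: [0.0, 0.1, -0.4]
width: 0.0004
finger_force: 0.0
```

```bash
python3 - <<'E'
from h import *
p,p2=wrist(); print(robot.get_obs()["tool_pos"])
im=p["color"][30:310,270:450][:,:,::-1]; im=cv2.rotate(cv2.resize(im,None,fx=2.8,fy=2.8,interpolation=cv2.INTER_CUBIC),cv2.ROTATE_90_CLOCKWISE); cv2.imwrite("pics/w5.png",im)
for r in models.masks_of(p,"rule")[:1]: print(r["confidence"],fitrule(p2,r["mask"]))
E
python3 meas.py
```

```text
[0.45320628 0.02960498 0.35390872]
0.76 (array([ 0.60604111, -0.07189688,  1.60041832]), np.float64(0.8658349359900291))
top no rule
scene rule [ 0.6043 -0.0712  1.6027] 0.921 0.94
  cone 0.56 [0.5948 0.1726] 0.887 dist 0.2439 err(rule-cone) deg -0.4
  cone colour [0.5949 0.1717] 0.768 dist 0.243 err(rule-cone) deg -0.37
wrist rule [ 0.606  -0.072   1.5987] 0.87 0.62
  cone 0.74 [0.6001 0.1765] 0.921 dist 0.2486 err(rule-cone) deg 0.25
  cone colour [0.6008 0.1765] 0.815 dist 0.2486 err(rule-cone) deg 0.4
```

View pics/w5.png

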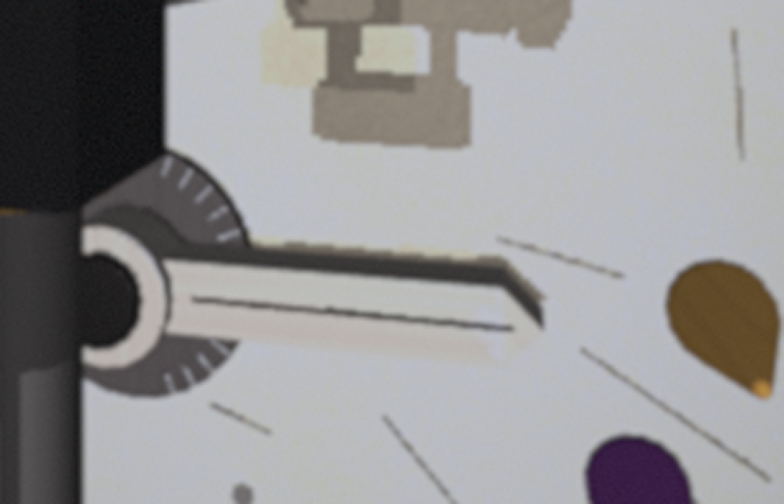

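The rule line is now at about 91.5–91.8° and the cone direction averages about 91.3° over the cameras, so it is on the mark within the measurement noise (about 1 mm). Next is the lock lever: I'll move above the far side of it and turn the tool.

>>> {"op": "step_arm", "data": {
  "commands": [
    [[-28,42,0,0,0,0,0],[-28,42,0,0,0,0,0],[-28,42,0,0,0,0,0],[-28,42,0,0,0,0,0],[-27,42,0,0,0,0,0],[0,0,0,0,0,-0.167,0],[0,0,0,0,0,-0.167,0],[0,0,0,0,0,-0.167,0],[0,0,0,0,0,-0.167,0],[0,0,0,0,0,-0.167,0],[0,0,0,0,0,-0.167,0],[0,0,0,0,0,-0.167,0],[0,0,0,0,0,-0.167,0],[0,0,0,0,0,-0.167,0],[0,0,0,0,0,0,0]]
  ]
}}

```text
time: 16.52
tool_pos: [0.6627, -0.1095, 0.3534]
ee_rot: [3.141, -0.0, 3.072]
wrist_force: [0.2, 0.7, -0.4]
width: 0.0005
finger_force: 0.0
```

```bash
python3 - <<'E'
from h import *
p,p2=wrist(); save(p,"w6",s=1.5); findw(p,p2,["lock_axis","lock_tip","pivot"])
for n in("scene",):
    p=eyes.snapshot(n); find(p,["lock_axis","lock_tip"])
E
```

```text
lock_tip 0.66 [221.1 213.5] [ 0.6842 -0.1381  0.045 ]
lock_tip 0.62 [494.  109.4] [0.5959 0.1401 0.045 ]
pivot 0.78 [277.7 131.1] [ 0.6027 -0.0707  0.018 ]
lock_axis 0.89 [214.8 163.1] [ 0.6063 -0.1478  0.045 ]
lock_tip 0.57 [312.3 209.1] [0.4754 0.1476 0.045 ]
```

View pics/w6.png

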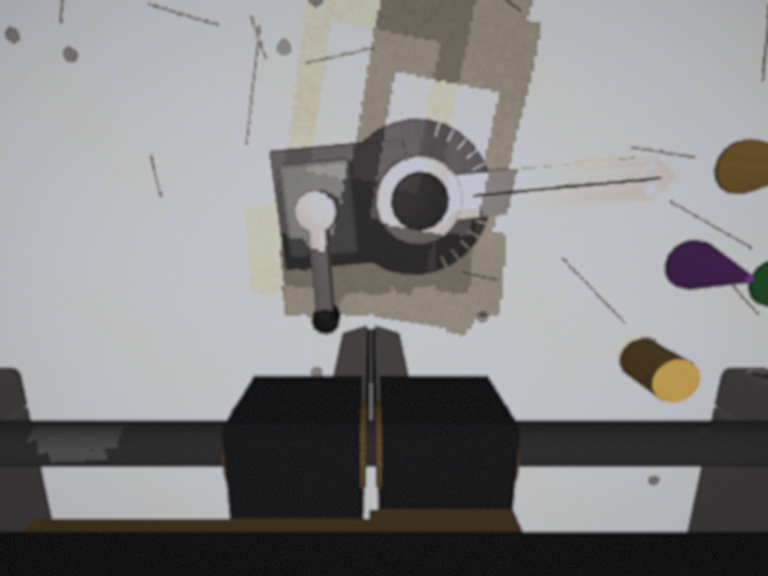

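Wrist view (1.5×): lever axis knob (315,211), lever tip (325,319), hub (419,199), rule line (475,195)–(660,178); fingers to the right of the lever.

```bash
python3 - <<'E'
from h import *
p,p2=wrist(); f=lambda u,v,z:onz(p2,((u+.5)/1.5-.5,(v+.5)/1.5-.5),z)[:2]
ax,t,h,a,b=f(315,211,.058),f(325,319,.05),f(419,199,.04),f(660,178,.028),f(475,195,.028)
g=lambda d:round(np.degrees(np.arctan2(d[1],d[0])),2)
print("axis",ax,"tip",t,np.hypot(*(t-ax)),g(t-ax),"hub",h,np.hypot(*(h-ax)),g(h-ax),"line",g(a-b),b,a)
E
```

```text
axis [ 0.60589696 -0.14078419] tip [ 0.68132877 -0.14225347] 0.07544612144636215 -1.12 hub [ 0.603531   -0.07164858] 0.06917608234573769 91.96 line 91.24 [ 0.60387998 -0.03067592] [0.60107567 0.09886827]
```

Axis (0.606,-0.141), lever heading −1.1°; lengths 75.4 and 69.2 mm agree with the description. Rule line 91.2°, good. Descending and pushing the lever in an arc about its axis.

>>> {"op": "step_arm", "data": {
  "commands": [
    [[0,0,40,0,0,0,0],[0,0,40,0,0,0,0],[0,0,33,0,0,0,0],[0,0,0,0,0,0,0],[0,-6,0,0,0,0,0],[0,-5,0,0,0,0,0],[0,-5.7,0,0,0,0,0],[0,0,0,0,0,0,0]]
  ]
}}

```text
time: 17.92
tool_pos: [0.6616, -0.1267, 0.2419]
ee_rot: [-3.141, 0.002, 3.073]
wrist_force: [-0.2, 0.2, 0.3]
width: 0.0003
finger_force: 0.0
```

>>> {"op": "step_arm", "data": {
  "commands": [
    [[-1.6,-5.5,0,0,0,0.1,0],[-1.6,-5.5,0,0,0,0.1,0],[-1.6,-5.5,0,0,0,0.1,0],[-1.6,-5.5,0,0,0,0.1,0],[-1.6,-5.5,0,0,0,0.1,0],[-1.6,-5.5,0,0,0,0.1,0],[-1.6,-5.5,0,0,0,0.1,0],[-1.6,-5.5,0,0,0,0.1,0],[-1.6,-5.5,0,0,0,0.1,0],[-1.6,-5.5,0,0,0,0.1,0],[-1.6,-5.5,0,0,0,0.1,0]]
  ]
}}

```text
time: 19.3
tool_pos: [0.6451, -0.1837, 0.2414]
ee_rot: [3.139, 0.002, 1.971]
wrist_force: [3.5, -0.2, 0.5]
width: 0.0004
finger_force: 1.2
```

>>> {"op": "step_arm", "data": {
  "commands": [
    [[-0.8,-2.75,0,0,0,0.05,0],[-0.8,-2.75,0,0,0,0.05,0],[0,0,0,0,0,0,0]]
  ]
}}

```text
time: 19.68
tool_pos: [0.6404, -0.1874, 0.2414]
ee_rot: [3.14, 0.001, 1.874]
wrist_force: [2.0, -0.4, 0.6]
width: 0.0007
finger_force: 0.8
```

>>> {"op": "step_arm", "data": {
  "commands": [
    [[0,-1.5,0,0,0,0,0],[0,-1.5,0,0,0,0,0],[0,0,0,0,0,0,0]]
  ]
}}

```text
time: 20.05
tool_pos: [0.6382, -0.188, 0.2415]
ee_rot: [3.137, 0.002, 1.874]
wrist_force: [6.1, 0.4, 0.3]
width: 0.0004
finger_force: 2.9
```

>>> {"op": "step_arm", "data": {
  "commands": [
    [[0,-1.5,0,0,0,0,0],[0,0,0,0,0,0,0]]
  ]
}}

```text
time: 20.3
tool_pos: [0.6376, -0.1881, 0.2415]
ee_rot: [3.134, 0.003, 1.875]
wrist_force: [8.4, 0.3, -1.4]
width: 0.0007
finger_force: 4.4
```

Force rises without motion, so the lever is at its stop. I'll back off, lift and look.

>>> {"op": "step_arm", "data": {
  "commands": [
    [[0,15,0,0,0,0,0],[0,20,0,0,0,0,0],[0,0,-40,0,0,0,0],[0,0,-40,0,0,0,0],[0,0,-32,0,0,0,0],[0,0,0,0,0,-0.171,0],[0,0,0,0,0,-0.171,0],[0,0,0,0,0,-0.171,0],[0,0,0,0,0,-0.171,0],[0,0,0,0,0,-0.171,0],[0,0,0,0,0,-0.171,0],[0,0,0,0,0,-0.171,0],[0,45,0,0,0,0,0],[0,45,0,0,0,0,0],[0,0,0,0,0,0,0],[0,0,0,0,0,0,0]]
  ]
}}

```text
time: 22.3
tool_pos: [0.6755, -0.0883, 0.3519]
ee_rot: [-3.141, -0.002, 3.071]
wrist_force: [-0.6, -0.2, -0.1]
width: 0.0006
finger_force: 0.0
```

```bash
python3 - <<'E'
from h import *
p,p2=wrist(); save(p,"w7",s=1.5); findw(p,p2,["lock_axis","lock_tip","pivot","rule_tip"])
E
python3 meas.py
```

```text
lock_axis 0.79 [189.5 129.7] [ 0.6066 -0.1404  0.045 ]
lock_tip 0.71 [122.7 159.8] [ 0.6317 -0.212   0.045 ]
rule_tip 0.65 [424. 108.] [0.6017 0.1075 0.018 ]
top rule [ 0.6042 -0.0736  1.5949] 0.678 0.89
  cone 0.67 [0.5982 0.1771] 0.879 dist 0.2507 err(rule-cone) deg 0.01
  cone colour [0.5994 0.1767] 0.726 dist 0.2504 err(rule-cone) deg 0.29
scene rule [ 0.6039 -0.0724  1.5945] 0.875 0.62
  cone 0.79 [0.5951 0.172 ] 0.916 dist 0.2445 err(rule-cone) deg -0.7
  cone colour [0.5952 0.1716] 0.772 dist 0.2441 err(rule-cone) deg -0.68
wrist rule [ 0.6053 -0.0708  1.595 ] 0.963 0.75
  cone 0.7 [0.5985 0.1828] 0.84 dist 0.2537 err(rule-cone) deg -0.14
  cone colour [0.5979 0.1886] 0.899 dist 0.2595 err(rule-cone) deg -0.25
```

View pics/w7.png

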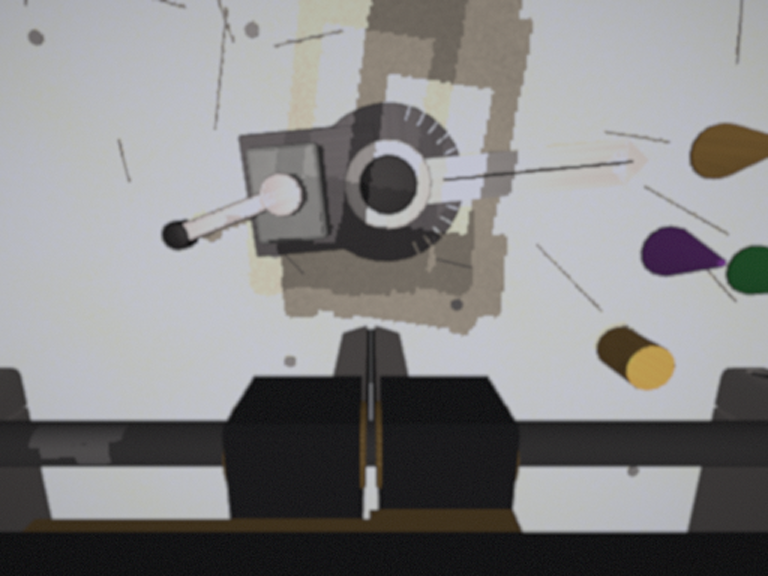

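The lever stands at about 1.27 rad, against its stop. The rule error is about 0° ± 0.5° across the three cameras and the rule has not moved, so I'm handing in.

```bash
python3 -c "
from bench import robot
print(robot.close_job())"
```

```text
the job is handed in; nothing more can be done
None
```

The job is handed in: the rule points at the middle of the brass cone within about half a degree by the cameras, and the lock lever was then pushed clockwise against its stop (about 1.27 rad); the robot took about 23 s, knowingly touched only the rule and the lever, and no verdict was returned.

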